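Clear porcelain shards off a hotplate

ROBOT

A 6-joint arm with a two-finger parallel gripper is mounted at the origin on the work surface. World frame = base frame: x ahead of the robot, y to its left, z up, the work surface at z = 0. Lengths are in m, angles in rad, forces in N, time in s.
With the tool pointing down it reaches from about 0.3 to 0.85 m from the base axis. Payload 5.4 kg.
Tool frame: the origin (TCP) lies at the very end of the fingers, on their centre line; the grasp point (between the pads) lies 19 mm behind it (r.tcp_to_grasp is the z of the grasp point in the tool frame, in m); z points along the fingers, y is the direction in which the jaws open and shut (so a half turn about z gives the same grasp; the last joint's range is limited). The gripper opens to 85 mm and grips with 20 to 120 N. Pads are 22 mm wide; open, the fingers measure 114 mm over their backs; the gripper's body (76 mm by 85 mm) begins 54 mm behind the grasp point. The pads swing forward as they close: fully open they stand 13 mm farther back than shut.
Start: joints at [-1.492, 0.158, 1.597, -0, 1.386, -0.21], TCP at [0.164, -0.551, 0.231] pointing down, gripper open.
Joint ranges: [-2.91, 2.91], [-0.94, 2.29], [0.18, 2.7], [-1.29, 4.43], [0.17, 2.64], [-3, 3]. Speed limits (rad/s): [2.57, 2.57, 3.14, 3.14, 3.14, 3.14].

INTERFACE

Orientations are given as [roll, pitch, yaw] about the fixed x, y, z axes, in that order (R = Rz(yaw) Ry(pitch) Rx(roll)).
In Python, from workcell import r, effector, eyes gives the robot as it stands. Calls block until the motion is done:
- r.move_ptp(position, orientation): joint-space move of the TCP to a pose.
- r.move_l(position, attitude=None, vel=0.15, contact_N=None): straight line of the TCP; attitude=None keeps the orientation; vel is the mean speed in m/s. With contact_N (N) it stops when the force on the tool has changed by that much, and returns True; else False.
- r.set_joints(angles): joint-space move.
- effector.grip(opening, strength=None): finger opening in m; strength is the grip in N (None keeps the last); returns when the fingers have stopped.
- r.dwell(seconds).
- r.ik(position, orientation): joint angles nearest the present ones, or None.
- r.read_state(): the state.
- eyes.snapshot(name): name is "side" or "top"; returns (picture, depth): 384x512x3 uint8, red, green, blue; 384x512 float32, m along the optical axis (not along the pixel's ray), 0 where there is no reading.
- eyes.camera_info(name): a dict with "intrinsics" (3x3 intrinsics, pixels), "rvec" (rotation vector, rad) and "tvec" (3), from world to camera coordinates, as OpenCV has them. Camera axes: x right, y down, z forward; pixel columns grow to the right and rows downward; lengths in m; the calibration is good to about 2 mm. A picture is of the moment at which its call begins. camera_info takes no time and is no camera call.
A pose or a line that the arm cannot do raises r.IKError and nothing moves.
- r.sign_off(): hands the job in, once; it reports no verdict.
The state is a dict: "time_s": time; "qpos": joint angles; "qvel": joint speeds; "joint_torque": joint torques, N m; "tcp_pos": TCP position; "orientation": TCP orientation; "ft_force": force on the tool from outside, world axes, zero at the start; "moment": the same for the moment, N m; "finger_gap": finger opening in m.
Only numpy, scipy, OpenCV 4.12 (cv2) and the standard library are available. Lean on these libraries where they do the work, as an engineer would, in place of code of your own. Each camera call takes 0.05 s, during which the arm holds its last target. There are 200 camera calls.

TASK

A porcelain plate broke on the cold hotplate: take the scraper and wipe all four shards off the hotplate's top into the steel tray beside it. The shards are sharp, so never touch them with the gripper, only with the scraper; then stand the scraper upright, blade down, back on its rubber mat, lying along the mat and not overhanging it, and let go. Leave the small glass bottle, jar, screw cap and beaker where they are.

Things in the scene. Friction and masses are not known exactly. Their poses are not given: they have to be found in the camera images.
- scraper_grip (a point): Hand scraper, standing on its blade: black plastic blade bar 190 mm long (scraper's x), 28 mm thick (its y), 28 mm high, with a white upright handle block above it, 110 mm long, 26 mm thick, from 34 to 88 mm above the scraper's underside. This point is in the handle, 60 mm above the scraper's flat underside, midway along and across. z is up, y is the thin way (grip across it). About 250 g.
- plate_top (a point): Hotplate stirrer (fixed, heavy, cold) with a flat dark square top plate 200 x 200 mm, without a rim; this point is the centre of its top face, 90 mm above the bench. z is up; -x points to its lower control panel (knobs up to 60 mm above the bench), +y and -y to its two sides, where the tray and the block heater stand.
- tray_in (a point): Open steel catch tray (fixed), outside 220 mm along its x, 130 mm along its y, 50 mm high, walls 4 mm; this point is the centre of its inner floor. It stands against one side of the hotplate (+y or -y of the plate, it varies), its long wall tucked 8 mm below the rim of the plate and parallel to it.
- mat: Flat grey rubber mat (fixed), 260 mm along its x, 120 mm along its y, 4 mm thick, on the bench to the left or right (it varies); origin at the centre of its underside, z up. The scraper starts on it, nearly parallel to its x.
- block_heater: Grey block heater (fixed) with an aluminium top with a grid of dark holes, 200 x 125 mm, 58 mm high, against the other side of the hotplate from the tray. Origin under its centre. Bystander.
- tube_rack: White tube rack (fixed) with a few stoppered glass tubes, 200 mm along its x, 70 mm along its y, 83 mm high with tubes, on the side away from the mat. Origin under its centre. Bystander. Two fixed reagent bottles, 90 mm across and up to 190 mm high, stand farther from the robot, beyond the mat and beyond this rack.
- shard1_mid (a point): White porcelain shard, loose, flat, with one slanting end, 56 mm long (its x), 26 mm wide, 8 mm thick, about 30 g; starts flat on the hotplate's plate, somewhere within 55 mm of the plate's centre line towards either side (plate's y) and within 88 mm along the plate's x. This point is its middle, half-way up.
- shard2_mid (a point): White porcelain shard, loose, flat, with one slanting end, 56 mm long (its x), 26 mm wide, 8 mm thick, about 30 g; starts flat on the hotplate's plate, somewhere within 55 mm of the plate's centre line towards either side (plate's y) and within 88 mm along the plate's x. This point is its middle, half-way up.
- shard3_mid (a point): White porcelain shard, loose, flat, with one slanting end, 56 mm long (its x), 26 mm wide, 8 mm thick, about 30 g; starts flat on the hotplate's plate, somewhere within 55 mm of the plate's centre line towards either side (plate's y) and within 88 mm along the plate's x. This point is its middle, half-way up.
- shard4_mid (a point): White porcelain shard, loose, flat, with one slanting end, 56 mm long (its x), 26 mm wide, 8 mm thick, about 30 g; starts flat on the hotplate's plate, somewhere within 55 mm of the plate's centre line towards either side (plate's y) and within 88 mm along the plate's x. This point is its middle, half-way up.
- dropper: small clear glass bottle with a rubber top, 54 mm across, 70 mm high; origin at the centre of its underside. Loose bystander, to be left alone.
- screw_cap: black screw cap, open side up, 52 mm across, 26 mm high; origin at the centre of its underside. Loose bystander, to be left alone.
- beaker: clear beaker, 72 mm across, 90 mm high; origin at the centre of its underside. Loose bystander, to be left alone.
- small_jar: white jar, 60 mm across, 70 mm high; origin at the centre of its underside. Loose bystander, to be left alone.

How it is judged:
On the way, in this order (a step that is already met when the one before it is completed fails the run):
1. the scraper is held by the gripper just above or on the hotplate's top plate (contact force between the fingers and scraper above 1 N and x of scraper_grip in the frame of plate_top between -0.1 and 0.1 m and y of scraper_grip in the frame of plate_top between -0.115 and 0.115 m and z of scraper_grip in the frame of plate_top between 0.04 and 0.075 m), for 0.1 s.
2. all four shards are in the tray (x of shard1_mid in the frame of tray_in between -0.106 and 0.106 m and y of shard1_mid in the frame of tray_in between -0.061 and 0.061 m and z of shard1_mid in the frame of tray_in between 0 and 0.046 m and x of shard2_mid in the frame of tray_in between -0.106 and 0.106 m and y of shard2_mid in the frame of tray_in between -0.061 and 0.061 m and z of shard2_mid in the frame of tray_in between 0 and 0.046 m and x of shard3_mid in the frame of tray_in between -0.106 and 0.106 m and y of shard3_mid in the frame of tray_in between -0.061 and 0.061 m and z of shard3_mid in the frame of tray_in between 0 and 0.046 m and x of shard4_mid in the frame of tray_in between -0.106 and 0.106 m and y of shard4_mid in the frame of tray_in between -0.061 and 0.061 m and z of shard4_mid in the frame of tray_in between 0 and 0.046 m), for 0.2 s.
At the end, for the whole second after the job is handed in: All four shards lie in the tray (their middles inside its walls and below its rim), at rest. The scraper stands upright (within 0.1 rad) on the mat, blade down, its middle within 45 mm along and 50 mm across of the mat's middle, parallel to the mat within 0.3 rad, released and at rest (all of step 2 and x of scraper_grip in the frame of mat between -0.045 and 0.045 m and y of scraper_grip in the frame of mat between -0.05 and 0.05 m and z of scraper_grip in the frame of mat between 0.059 and 0.069 m and angle between scraper_grip's own z axis and vertical below 0.1 rad and angle between the x axis of scraper_grip and the x axis of mat, either way round below 0.3 rad and linear speed of each of scraper, shard1, shard2, shard3, shard4 below 0.02 m/s); the robot touches nothing.
It fails at once if the gripper or arm touches a shard (contact force between any of the fingers, the arm and shard1 above 0.3 N or contact force between any of the fingers, the arm and shard2 above 0.3 N or contact force between any of the fingers, the arm and shard3 above 0.3 N or contact force between any of the fingers, the arm and shard4 above 0.3 N).
It fails at once if the small glass bottle, the jar, the screw cap or the beaker is moved more than 30 mm (distance of any of dropper, screw_cap, beaker, small_jar from where it was at the start of the episode above 0.03 m).
It also fails if it takes over 58 s, if anything falls off the work surface, if the arm or the gripper's body presses on something with over 40 N, if the wrist force passes 120 N, or if a joint passes its speed limit or range.

## Working session

There is one attempt and no reset: what is moved stays moved. The work goes in short steps, each a Python script; the robot and the scene stay as the last script left them, time stands still between calls to the robot, and variables do not carry over. Pictures are saved under pics/ and viewed, about 8 in all and at most 12, crops included, and the job is handed in when it is done.

```bash
mkdir -p pics
python3 - <<'E'
from workcell import r, effector, eyes
import cv2, numpy as np
for n in ("top","side"):
    p,d=eyes.snapshot(n); np.savez(f"{n}0.npz",p=p,d=d)
    cv2.imwrite(f"pics/{n}0.png",cv2.resize(p[...,::-1],(800,600)))
    c=eyes.camera_info(n); print(n,c, (d>0).mean())
    R=cv2.Rodrigues(np.array(c["rvec"],float))[0]; print(-R.T@np.array(c["tvec"]).ravel())
print(r.read_state())
E
```

```text
top {'intrinsics': array([[487.1650343 ,   0.        , 254.83925872],
       [  0.        , 487.1650343 , 189.65922041],
       [  0.        ,   0.        ,   1.        ]]), 'rvec': array([ 2.14365177, -2.17080088,  0.16563976]), 'tvec': array([0.0077034 , 0.56623106, 1.26572949])} 0.9960378011067709
[0.3873463  0.02203661 1.33124954]
side {'intrinsics': array([[373.11369709,   0.        , 250.11884256],
       [  0.        , 373.11369709, 192.97593915],
       [  0.        ,   0.        ,   1.        ]]), 'rvec': array([ 0.18532888, -2.63030015,  1.5463216 ]), 'tvec': array([0.5611279 , 0.1178502 , 1.10493034])} 0.9958394368489584
[0.4140277  0.98022827 0.64603239]
{'time_s': 0.1, 'qpos': array([-1.49210395e+00,  1.59000499e-01,  1.59811478e+00,  9.79374354e-06,
        1.38620587e+00, -2.10116328e-01]), 'qvel': array([-2.23119114e-03,  8.57873450e-05, -5.37145201e-03, -3.39786165e-05,
        1.01517555e-03,  1.12312910e-03]), 'joint_torque': array([ 4.27193027e-04, -3.96989572e+01, -3.32338071e+01, -3.19706360e-04,
        4.17860007e-03, -2.13672399e-05]), 'tcp_pos': array([ 0.16369578, -0.55063746,  0.23040298]), 'orientation': array([-3.13990418e+00, -3.69930494e-04,  2.88806585e-01]), 'ft_force': array([-0.35912272, -0.8237738 , -0.22202928]), 'moment': array([-0.02435439,  0.02861144,  0.01147517]), 'finger_gap': 0.08530055327768137}
```

View pics/top0.png

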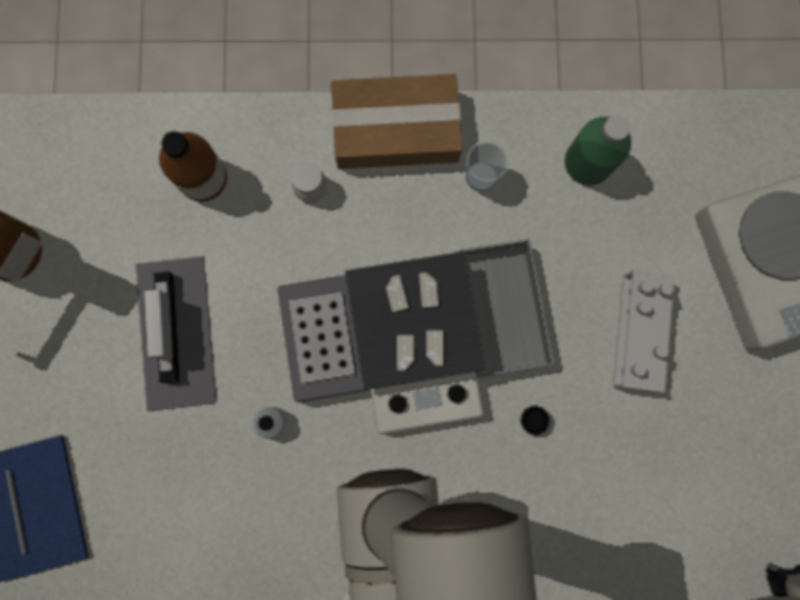

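View pics/side0.png

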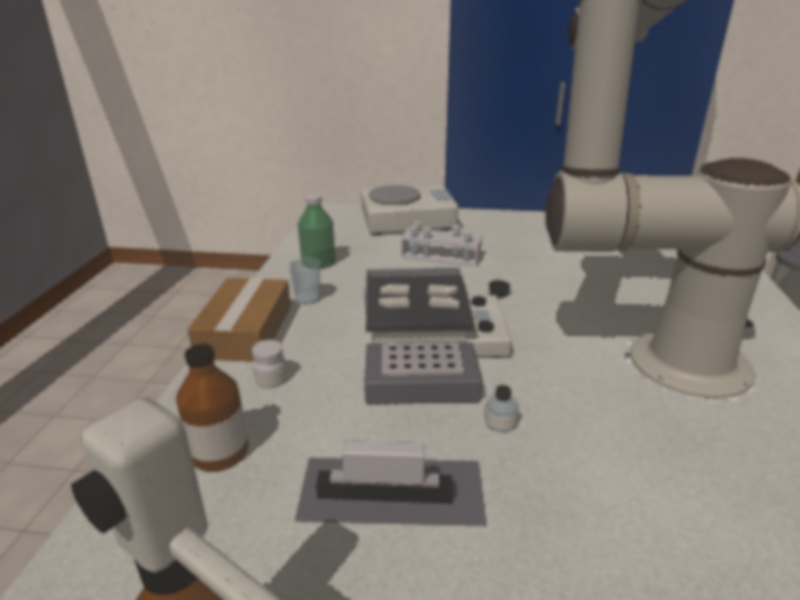

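Top view: mat with scraper at left (px ~(160,320) of 800x600), heater, plate at (415,320) with four shards, tray at right (510,305), i.e. on -y. The side view agrees. Next I'll measure from the depth clouds of both views.

```bash
cat > h.py <<'E'
import numpy as np, cv2
from workcell import r, effector, eyes
def cloud(n,d):
    c=eyes.camera_info(n); K=c["intrinsics"]; R=cv2.Rodrigues(np.array(c["rvec"],float))[0]; t=np.array(c["tvec"]).ravel()
    v,u=np.mgrid[:d.shape[0],:d.shape[1]]
    P=np.stack([(u-K[0,2])/K[0,0]*d,(v-K[1,2])/K[1,1]*d,d],-1)-t
    return P@R
def rect(xy):
    (c,s,a)=cv2.minAreaRect(xy.astype(np.float32)*1000)
    b=cv2.boxPoints((c,s,a)); e=[b[1]-b[0],b[2]-b[1]]; e=max(e,key=np.linalg.norm)
    yaw=np.degrees(np.arctan2(e[1],e[0])); yaw=(yaw+90)%180-90
    return np.round(c,1),np.round(sorted(s),1),round(float(yaw),2)
def blob(m):
    n,l,s,_=cv2.connectedComponentsWithStats(m.astype(np.uint8)); 
    return [l==i for i in np.argsort(-s[1:,4])+1 if s[i,4]>25]
E
python3 - <<'E'
from h import *
for n in("top","side"):
    f=np.load(n+"0.npz"); p=f["p"].astype(int); P=cloud(n,f["d"]); x,y,z=np.moveaxis(P,-1,0)
    g=p.sum(-1)/3; ok=f["d"]>0
    bench=ok&(x>.3)&(x<.35)&(y>.2)&(y<.3); print(n,"bench z",np.median(z[bench]))
    def show(t,m,k=1):
        for b in blob(m)[:k]: print(t,b.sum(),rect(P[b][:,:2]),"z",np.round(np.percentile(z[b],[5,50,95]),4),"grey",int(g[b].mean()))
    reg=ok&(y>.3)&(y<.65)&(x>.2)&(x<.7)
    show("handle",reg&(z>.082)&(z<.1)&(g>110))
    show("handle all z>.05",reg&(z>.05)&(z<.1)&(g>100))
    show("blade",reg&(z>.02)&(z<.042)&(g<60))
    show("mat",reg&(z>-.005)&(z<.015)&(g<95))
    pr=ok&(abs(y)<.16)&(x>.25)&(x<.65)
    show("plate",pr&(z>.082)&(z<.105))
    show("shards",pr&(z>.085)&(z<.107)&(g>100),6)
    pt=ok&(y<-.05)&(y>-.3)&(x>.2)&(x<.7)
    show("tray",pt&(z>.03)&(z<.06)); show("trayfloor",pt&(z<.02)&(z>-.01)&(g<110),2)
E
```

```text
top bench z 0.0011433750956187298
handle 406 (array([521.4, 401.9]), array([ 26.3, 108. ]), 4.35) z [0.0888 0.0929 0.0966] grey 143
handle all z>.05 423 (array([522., 402.]), array([ 26.6, 109.8]), 4.66) z [0.0887 0.0928 0.0966] grey 141
blade 320 (array([521.4, 401.2]), array([ 29.6, 189.8]), 4.99) z [0.0222 0.0318 0.037 ] grey 24
mat 5395 (array([530.7, 482.7]), array([277.7, 374.4]), 79.79) z [-0.0024  0.003   0.0087] grey 67
plate 6024 (array([522. , -22.9]), array([200.1, 200.4]), 8.78) z [0.0869 0.0912 0.0994] grey 58
shards 205 (array([466.6,  -7.8]), array([25.6, 53.5]), -0.79) z [0.0942 0.0986 0.1026] grey 133
shards 198 (array([473.5, -54.8]), array([23.3, 53.5]), -0.76) z [0.0947 0.0985 0.1023] grey 133
shards 197 (array([564.2,   6.4]), array([25.5, 54.6]), 13.74) z [0.0949 0.0987 0.1025] grey 129
shards 194 (array([569.8, -47.1]), array([25.6, 53.2]), 3.81) z [0.0953 0.0991 0.1028] grey 130
tray 1309 (array([ 506.8, -138.9]), array([221.2, 285.1]), 8.88) z [0.0367 0.0486 0.0561] grey 101
trayfloor 3079 (array([ 547.2, -181.9]), array([117.6, 212.1]), 8.56) z [0.0004 0.00
[... 454 characters left out ...]
] grey 48
mat 4106 (array([512.3, 446.8]), array([226. , 272.4]), 6.82) z [0.0013 0.0059 0.0092] grey 87
plate 2259 (array([517. , -27.3]), array([200.1, 205.2]), -81.42) z [0.0874 0.0937 0.1018] grey 83
shards 244 (array([564.9, -24.8]), array([59. , 85.3]), -84.11) z [0.0932 0.1005 0.1029] grey 132
shards 244 (array([468.2, -35.3]), array([56.3, 86.5]), -83.72) z [0.0936 0.1006 0.1029] grey 132
tray 332 (array([ 540.6, -186.6]), array([135.9, 220.3]), 10.15) z [0.0359 0.0458 0.0543] grey 107
trayfloor 139 (array([ 213.3, -140.8]), array([ 26.1, 142. ]), 89.24) z [0.0025 0.0043 0.0059] grey 95
trayfloor 40 (array([ 341.2, -228.6]), array([35.5, 56.2]), 26.7) z [0.0034 0.0111 0.0183] grey 74
```

Run:
```python
from h import *
c=eyes.camera_info("top"); K=c["intrinsics"]; R=cv2.Rodrigues(c["rvec"])[0]; C=-R.T@c["tvec"]
px=np.array([(137,265),(205,257),(215,402),(147,410)],float)*.64
d=(np.c_[(px-[K[0,2],K[1,2]])/K[0,0],np.ones(4)])@R
Q=C+d*((.004-C[2])/d[:,2])[:,None]; print("mat",rect(Q[:,:2]))
pos=np.array([.5195,.400]); yaw=np.radians(5.)
for k in(0,np.pi,-np.pi):
    q=r.ik([*pos,.044],[np.pi,0,yaw+k]); q2=r.ik([.53,-.136,.12],[np.pi,0,np.radians(8.7)+k]); print(k,q,q2)
```

```text
mat (array([512.2, 387.1]), array([119.7, 255.3]), 5.75)
0 [ 4.72254428e-01  5.53755372e-01  1.48488692e+00 -4.44089210e-16
  1.10295036e+00  1.95578429e+00] [-4.72104044e-01  2.00469929e-01  1.78014950e+00 -4.44089210e-16
  1.16097322e+00  9.46848638e-01]
3.141592653589793 [ 0.47225443  0.55375537  1.48488692  0.          1.10295036 -1.18580836] [-0.47210404  0.20046993  1.7801495   0.          1.16097322 -2.19474402]
-3.141592653589793 [ 0.47225443  0.55375537  1.48488692  0.          1.10295036 -1.18580836] [-0.47210404  0.20046993  1.7801495   0.          1.16097322 -2.19474402]
```

Run:
```python
from h import *
pos=[.5195,.400]; o=[np.pi,0,np.radians(5.)]
effector.grip(.085)
r.move_ptp([.3,-.3,.3],[np.pi,0,.1])
r.move_ptp([*pos,.22],o)
r.move_l([*pos,.12],vel=.2)
print("contact",r.move_l([*pos,.045],vel=.06,contact_N=8))
print(r.read_state()["tcp_pos"])
effector.grip(.015,strength=100)
s=r.read_state(); print(s["time_s"],s["finger_gap"],s["ft_force"],s["tcp_pos"])
r.move_l([*pos,.075],vel=.06)
s=r.read_state(); print(s["time_s"],s["finger_gap"],s["ft_force"],s["tcp_pos"])
ps=[]
for n in("top","side"):
    p,d=eyes.snapshot(n); ps.append(p[...,::-1]); np.savez(n+"1.npz",p=p,d=d)
cv2.imwrite("pics/g1.png",np.hstack([ps[0][60:330,0:350],ps[1][60:330,100:450]]))
```

```text
contact False
[0.519889   0.400215   0.04560314]
6.6833 0.024914620960282092 [0.80133906 0.11815178 1.52208412] [0.51968197 0.4000891  0.04522054]
7.3333 0.024678837970571618 [ 0.23034645  0.84404385 -1.62046037] [0.51943711 0.39999911 0.07509275]
```

View pics/g1.png

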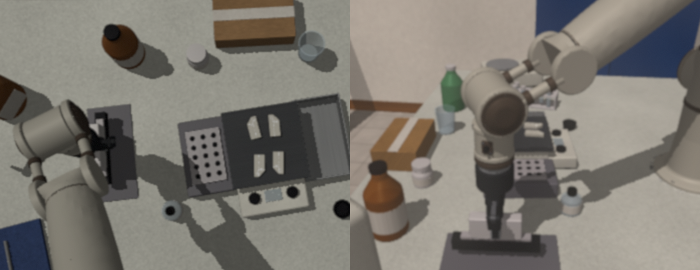

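The scraper hangs level and is gripped mid-handle (side crop, (495,230)); everything else is unmoved. Next I'll carry it to the +y side of the plate and lower it until it touches.

```bash
cat >> h.py <<'E'
PY=np.radians(8.7); PC=np.array([.5195,-.025])
def pl(x,y): return PC+np.array([[np.cos(PY),-np.sin(PY)],[np.sin(PY),np.cos(PY)]])@[x,y]
E
python3 - <<'E'
from h import *
o=[np.pi,0,PY]
r.move_l([.5195,.400,.20],vel=.2)
r.move_l([*pl(-.003,.076),.20],o,vel=.25)
r.move_l([*pl(-.003,.076),.145],vel=.15)
print("contact",r.move_l([*pl(-.003,.076),.126],vel=.03,contact_N=4))
s=r.read_state(); print(s["time_s"],s["finger_gap"],s["ft_force"],s["tcp_pos"],s["orientation"])
ps=[]
for n in("top","side"):
    p,d=eyes.snapshot(n); ps.append(p[...,::-1])
cv2.imwrite("pics/g2.png",cv2.resize(np.hstack([ps[0][130:290,170:380],ps[1][140:300,190:400]]),None,fx=1.9,fy=1.9))
E
```

```text
contact True
10.775 0.02483074741968657 [ 1.90301221 -0.54441775  3.70047483] [0.50556821 0.04948334 0.13119398] [ 3.14105154e+00 -1.19364609e-03  1.51780712e-01]
```

View pics/g2.png

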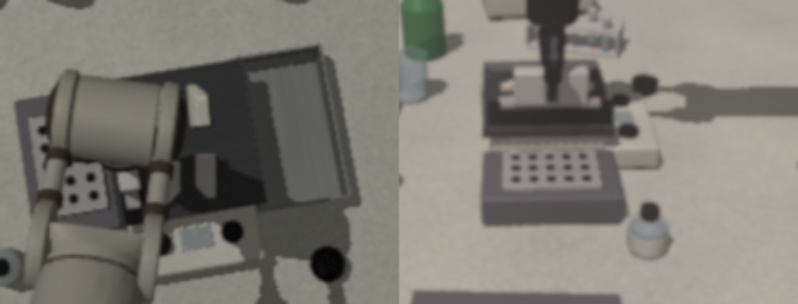

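The blade spans the plate near its +y edge, and it touched at TCP z = 0.1312, just as predicted. Now the sweep.

Run:
```python
from h import *
z=.1312
def st(t): s=r.read_state(); print(t,round(s["time_s"],2),np.round(s["ft_force"],1),np.round(s["tcp_pos"],4),round(s["finger_gap"],4))
r.move_l([*pl(-.003,.076),z],vel=.03); st("a")
r.move_l([*pl(-.003,-.03),z],vel=.05); st("b")
r.move_l([*pl(-.003,-.112),z],vel=.04); st("c")
r.dwell(.2)
r.move_l([*pl(-.003,-.112),.22],vel=.2)
r.move_l([*pl(-.003,.10),.24],vel=.3); st("d")
ps=[]
for n in("top","side"):
    p,d=eyes.snapshot(n); ps.append(p[...,::-1]); np.savez(n+"2.npz",p=p,d=d)
cv2.imwrite("pics/g3.png",cv2.resize(np.hstack([ps[0][130:290,170:380],ps[1][140:300,190:400]]),None,fx=1.9,fy=1.9))
```

```text
a 11.12 [ 0.3 -1.5  1.4] [0.5051 0.0496 0.1312] 0.0251
b 13.39 [-0.5  1.8  2.2] [ 0.521  -0.055   0.1312] 0.025
c 15.59 [-0.3  1.7  1.9] [ 0.5335 -0.1362  0.1312] 0.0242
d 17.24 [ 0.3  0.4 -1.9] [0.5011 0.0726 0.239 ] 0.0249
```

View pics/g3.png

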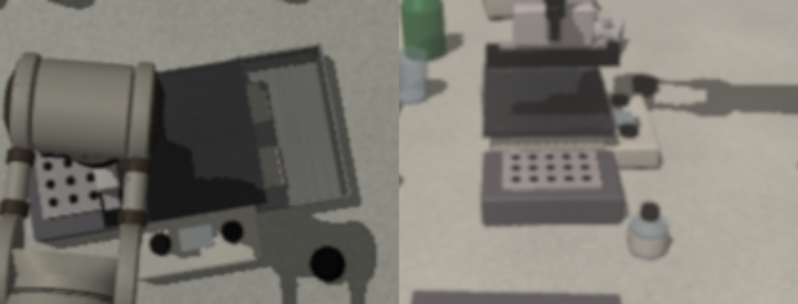

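The plate is empty, and shards lie in the tray along the wall next to the plate (crop (258,100) and (268,165)). I'll read their heights from the depth, then return the scraper.

Run:
```python
from h import *
from scipy.spatial.transform import Rotation
f=np.load("top2.npz"); P=cloud("top",f["d"]); v,u=np.mgrid[165:240:5,292:330:4]
print(np.array2string((P[v,u,2]*1000).round().astype(int)))
o=[np.pi,0,np.radians(5.5)]; m=[.512,.389]
r.move_l([*m,.20],o,vel=.25)
r.move_l([*m,.06],vel=.15)
print("contact",r.move_l([*m,.040],vel=.03,contact_N=4)); s=r.read_state(); print(s["tcp_pos"],s["ft_force"])
effector.grip(.085)
r.dwell(.2)
r.move_l([*m,.16],vel=.12)
r.move_ptp([.3,-.3,.35],[np.pi,0,.1])
print(r.read_state()["time_s"])
ps=[]
for n in("top","side"):
    p,d=eyes.snapshot(n); ps.append(p[...,::-1]); np.savez(n+"3.npz",p=p,d=d)
cv2.imwrite("pics/g4.png",np.hstack([cv2.resize(ps[0][130:290,70:380],None,fx=1.5,fy=2),ps[1][130:450,190:400][:, :].repeat(1,0) if 0 else cv2.resize(ps[1][160:340,150:350],(330,320))]))
```

```text
[[96 93  5  8  9  4  5  3  1  4]
 [92 93  3  4  7  7  9  3  4 -1]
 [91 87 17 17  3  2  9  5  6  3]
 [89 96 20 24 21  4  5  6  3  2]
 [89 89 91 18 23  5  6  3  3  6]
 [93 88 96 16 22  6  8  4  6  0]
 [92 89 92  6  4  4  2  1  5  5]
 [89 94 92  5 12  4 10  8  3  2]
 [87 92 92 92  3  3  5  3  3  4]
 [92 93 91 91 25 16  4  9  7  3]
 [94 91 88 90 19 23 23  9  5  2]
 [90 94 90 89 19 18 19  5  3  6]
 [93 94 89 90 10 21 21  7  4  5]
 [88 89 90 90 90  6  0  7  6  0]
 [93 92 89 95 96  8  1  5  6  5]]
contact True
[0.51227461 0.38900332 0.04522328] [-0.37208027 -0.29748002  3.99920414]
24.9333
```

View pics/g4.png

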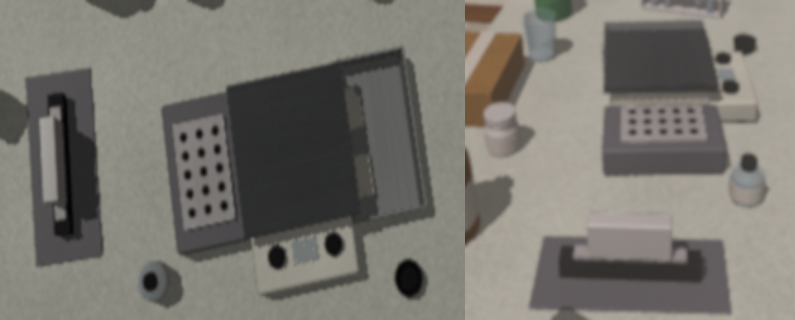

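Run:
```python
from h import *
for n in("top","side"):
    f=np.load(n+"3.npz"); p=f["p"].astype(int); P=cloud(n,f["d"]); z=P[...,2]; x,y=P[...,0],P[...,1]; g=p.mean(-1)
    reg=(f["d"]>0)&(y>.3)&(y<.5)&(x>.3)&(x<.7)
    for t,m in(("handle",reg&(z>.05)&(z<.1)&(g>100)),("blade",reg&(z>.02)&(z<.042)&(g<60)),("plate leftovers",(abs(y)<.16)&(x>.25)&(x<.65)&(z>.085)&(z<.107)&(g>100))):
        for b in blob(m)[:1]: print(n,t,b.sum(),rect(P[b][:,:2]),np.percentile(z[b],[5,50,95]).round(4))
    t=(f["d"]>0)&(y<-.07)&(y>-.25)&(x>.42)&(x<.66)&(z>.013)&(z<.036)
    k=t&cv2.erode(t.astype(np.uint8),np.ones((3,3))).astype(bool)
    for b in blob(t)[:5]: print(n,"tray blob",b.sum(),rect(P[b][:,:2]),np.percentile(z[b],[5,50,95]).round(4))
s=r.read_state(); print(s["time_s"],s["finger_gap"],s["tcp_pos"])
```

```text
top handle 429 (array([514.2, 391.8]), array([ 26. , 109.5]), 5.61) [0.0885 0.0924 0.0966]
top blade 314 (array([513.9, 389.9]), array([ 28. , 189.9]), 5.35) [0.0227 0.0322 0.037 ]
top tray blob 206 (array([ 492.3, -152.9]), array([27.4, 57.2]), 8.2) [0.0152 0.0205 0.0259]
top tray blob 182 (array([ 585.8, -136.6]), array([25.7, 57.9]), 10.17) [0.0154 0.0203 0.0247]
top tray blob 181 (array([ 590.6, -218.6]), array([ 92.1, 211.7]), 39.08) [0.0139 0.0248 0.035 ]
side handle 1196 (array([510.1, 389. ]), array([ 26.9, 109.5]), 5.74) [0.0538 0.0841 0.0957]
side blade 529 (array([508.4, 390.8]), array([ 25.1, 186.6]), 5.38) [0.0208 0.0295 0.0356]
25.0333 0.08490480709778238 [ 0.30033965 -0.29970465  0.34983652]
```

```bash
python3 -c "
from workcell import r
r.sign_off()"
```

```text
the job is handed in; nothing more can be done
```

I swept all four shards off the hotplate into the tray in one pass, stood the scraper back on its mat, let go and handed the job in at about 25 s. `sign_off` reports no verdict, so what follows rests on my own last checks.

- **Shards:** No shard is left on the plate in either view. Two shard-sized blobs (about 57 x 26 mm) lie on the tray floor, close to the wall beside the plate. Their tops are about 20 mm above the bench, which is the floor plus two 8 mm shards, so I take them as two stacked pairs. I did not see each of the four separately, and the side camera cannot see that part of the tray.
- **Scraper:** It stands upright with its handle top at about 92 mm. Its middle is about 5 mm from the mat's middle and it is parallel to the mat within about 0.5°.
- **Bystanders and robot:** I saw no shift in the bottle, jar, screw cap or beaker, but I did not measure them. The gripper was about 40 mm above the plate during the sweep and pushing forces were around 2 N. The arm ended clear with the gripper open.
- **Disagreement:** The two cameras differed by about 4 mm in x and y, within their calibration. I used averages of the two; contact with the plate came at the height I had predicted.

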